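Press the mirror clip home, bottom its nut, back off a quarter turn and hold

ROBOT

A 6-joint arm with a two-finger parallel gripper is mounted at the origin on the work surface. World frame = base frame: x ahead of the robot, y to its left, z up, the work surface at z = 0. Lengths are in m, angles in degrees, forces in N, time in s.
With the tool pointing down it reaches from about 0.25 to 0.725 m from the base axis. Payload 9.7 kg.
Tool frame: the origin (TCP) lies at the very end of the fingers, on their centre line; the grasp point (between the pads) lies 19 mm behind it; y points along the fingers, x is the direction in which the jaws open and shut, and the axes are right-handed (so a half turn about y gives the same grasp; the last joint's range is limited). The gripper opens to 85 mm and grips with 20 to 120 N. Pads are 22 mm wide; open, the fingers measure 114 mm over their backs; the gripper's body (76 mm by 85 mm) begins 54 mm behind the grasp point. The pads swing forward as they close: fully open they stand 13 mm farther back than shut.
Start: joints at [73.797, 4.979, 10.078, 95.1, 0, 90], TCP at [0.153, 0.528, 0.231] pointing down, gripper open.
Joint ranges: [-179.16, 179.16], [-48.56, 103.87], [-65.8, 70.77], [-126.05, 130.52], [-82.76, 87.17], [-180, 180]. Speed limits (degrees/s): [127.2, 127.2, 147.25, 180, 180, 180].

INTERFACE

Orientations are given as [roll, pitch, yaw] about the fixed x, y, z axes, in that order (R = Rz(yaw) Ry(pitch) Rx(roll)).
In Python, from workcell import bot gives the robot as it stands.
- The arm moves only by the shell command python3 -m jog 'ROWS' [FORCE]. ROWS is JSON, a list of rows, each an object with "rotation": the turn, a rotation vector about the world's x, y, z in degrees, a list of three; "travel": the shift along the world's x, y, z in mm, a list of three; "jaw": the gripper command: -1 is shut, 1 is fully open, values between are in proportion. In form: [{"rotation": [rx, ry, rz], "travel": [x, y, z], "jaw": jaw}, ...]. A call has 1 to 8 rows; each row shifts and turns the commanded pose from where the row before left it; what a row does not reach is not made up. A row lasts 1/8 s, in which the tool goes at most 62.5 mm and 10.7 degrees, less where a joint would pass 70% of its speed; a pose out of reach is approached as far as the arm can. A call with a gripper value outside its range is refused whole. The fingers move at their own pace and stop on an object; FORCE is the grip in N (left out, the last holds). Time passes only in rows, so rows that do not move let the fingers close. It gives the time, the measured TCP pose, the force and the opening at its end, in the units of the state.
- bot.get_obs(): the state, without advancing time (a new reading comes with each control period).
- bot.camera(name): name is "side" or "top"; returns the picture (420x560x3 uint8, red, green, blue); there is no depth.
- bot.camera_params(name): a dict with "K" (3x3 intrinsics, pixels), "dist_coeffs" ([k1, k2, p1, p2, k3] as OpenCV has them; the pictures are not rectified), "view" (4x4, takes a point from world to camera coordinates). Camera axes: x right, y up, looking along -z (the intrinsics and any distortion apply to the point x, -y, -z); pixel columns grow to the right and rows downward; lengths in m; the calibration is good to about 2 mm. A picture is of the moment at which its call begins. camera_params takes no time and is no camera call.
- bot.job_done(): hands the job in, once; it reports no verdict.
Trained networks look in the newest picture that a camera, given by its name, has taken for a name from the list of things; names that differ only in an ending like _2 or _b are one class to them, and where a whole thing is asked for, a point or a joint stands for the part that bears it (a point fixed in the world has none). Each returns a list of dicts, best first, with "score" (0 to 1); they miss things now and then, are a little off and sometimes report something else, mostly with a low value. They report only what shows in the picture. A call takes as long as a camera call.
- bot.recognise(camera, thing): "xy" ([column, row] in pixels, amid what is visible of it).
- bot.trace(camera, thing): "mask" (420x560 bool, what is visible of it) and "xy" ([column, row] in pixels, amid what is visible of it).
The state is a dict: "time": time; "q": joint angles; "qd": joint speeds; "joint_efforts": joint torques, N m; "ee_pos": TCP position; "tcp_rot": TCP orientation; "wrist_force": force on the tool from outside, world axes, zero at the start; "torque": the same for the moment, N m; "opening": finger opening in m.
Only numpy, scipy, OpenCV 4.12 (cv2) and the standard library are available. Lean on these libraries where they do the work, as an engineer would, in place of code of your own. Each camera call takes 0.05 s, during which the arm holds its last target.

TASK

Finish the last retaining clip of the black mirror cell on the turntable, the one with the brass knurled nut: press the raised clip down until it is fully home on the mirror's edge, screw the brass nut down (clockwise) until it bottoms out, then back it off a quarter turn so that the glass is not pinched. Finish still gripping the nut there, without letting go, ready for its lock screw to be nipped up. Never touch the mirror itself, and leave the loose things around the turntable where they stand.

Things in the scene. Friction and masses are not known exactly. Their poses are not given: they have to be found in the camera images.
- turntable: cast aluminium turntable, fixed foot of 210 mm diameter; origin on its axis at the shelf surface, z up. Its platter (290 mm diameter, top 52 mm above the shelf) carries the mirror cell, centred, and spins freely (0.04 N m of friction): the brass nut can lie at any angle around the axis, and the cell swings round if pushed sideways.
- platter (a joint): angle of the platter and all on it about the upright turntable axis (rad), counter-clockwise from above positive, free both ways. At 0 the brass nut lies towards the turntable's own +x.
- mirror_cell: black cast mirror cell bolted on the platter, 196 mm ring with three lugs out to 138 mm radius. Origin on the turntable axis at the platter's top (52 mm above the shelf); z up, x points outwards through the unfinished clip's stud. Clips 20 mm wide, each with a nut, 120 degrees apart: two finished (flat, black nuts, fixed), the third has the brass nut. Stud tops, highest, 127 mm above the shelf.
- mirror: round mirror blank, 160 mm diameter, lying face up in the cell, top face 34 mm above the cell's origin (86 mm above the shelf), so about 9 mm below the top face of a seated clip. Origin on the turntable axis at the platter's top. Not to be touched.
- clip_tilt (a joint): tilt of the unfinished clip about its level heel pin (rad): 0 = fully home, pad on the mirror's edge; it starts raised by 0.05 to 0.062 (its tip about 3 mm high). The hinge is stiff: it stays where it is left and takes about 4 N at the pressing point to move; then it meets a hard stop at 0.
- mirror_clip: the unfinished aluminium clip, a bar 56 x 20 x 5 mm. Origin at the heel pin, 126 mm out from the turntable axis, 39.5 mm above the cell's origin; the bar runs from there along its own -x (inwards over the mirror's edge) to the tip 54 mm away; its top face lies 3.5 mm above the origin. The nut's stud passes through it 18 mm from the pin.
- clip_press (a point): place to press: the middle of the clip's top face over its pad, 45 mm from the heel pin, 27 mm inwards from the nut's axis. When the clip is home it lies 43 mm above the cell's origin (95 mm above the shelf).
- nut_turn (a joint): rotation of the brass nut (rad): 0 = bottomed out on the seated clip (hard stop), growing as it is unscrewed, counter-clockwise from above (right-hand thread, 3 mm per turn). It starts engaged at 3.3 to 4.7 (half to three quarters of a turn off the stop) and cannot pass 6.2. It turns with about 0.06 N m of friction and stays where it is left.
- knurled_nut: brass nut, upright on its stud. Origin on its axis at its seat face, 43 mm above the cell's origin (95 mm above the shelf) when bottomed, 1.6 to 2.3 mm higher at the start. Upwards: boss 15 mm diameter, 6 mm tall; knurled band 29 mm diameter, 20 mm tall, white radial mark on top along +x. The 10 mm stud stands up to 6 mm proud. Clear all round: grip the band from above at any yaw.
- nut_mid (a point): centre of the nut's knurled band, on its axis, 16 mm above the nut's origin and 108 mm out from the turntable axis.
- tray_cup: white ceramic eyepiece tray cup, 84 mm diameter, 55 mm high; stands loose on the shelf; to be left alone; origin at the centre of its underside, z up
- barlow: chrome Barlow lens standing on its wide end, 39 mm diameter, 98 mm high; stands loose on the shelf; to be left alone; origin at the centre of its underside, z up
- filter_cell: flat filter cell, black rim with purple glass, 33 mm diameter, 8 mm high; stands loose on the shelf; to be left alone; origin at the centre of its underside, z up
- eyepiece: black eyepiece standing on its chrome barrel, 44 mm diameter, 70 mm high; stands loose on the shelf; to be left alone; origin at the centre of its underside, z up
- collimation_cap: grey collimation cap standing on its flange, 45 mm diameter, 34 mm high; stands loose on the shelf; to be left alone; origin at the centre of its underside, z up
- lens_blower: black rubber lens blower standing nozzle up, bulb 60 mm diameter, 105 mm high; stands loose on the shelf; to be left alone; origin at the centre of its underside, z up
- hex_driver: black-handled hand driver lying on the shelf, 170 mm long; to be left alone; origin under its middle, x along it

How it is judged:
By the outcome, as a careful person would: the job done as asked, in the order asked, and still so for the second after the job is handed in, while the arm keeps its last pose, push and grip.
It also fails if it takes over 67 s, if anything falls off the work surface, if the arm or the gripper's body presses on something with over 40 N, if the wrist force passes 120 N, or if a joint passes its speed limit or range.

## Working session

There is one attempt and no reset: what is moved stays moved. The work goes in short steps, Python scripts to look and compute and a shell command to move; the robot and the scene stay as the last step left them, time stands still between calls to the robot, and variables do not carry over. Pictures are saved under pics/ and viewed, and the job is handed in when it is done.

```bash
ls; mkdir -p pics; python3 - <<'E'
from workcell import bot
import cv2,numpy as np
o=bot.get_obs(); print(o)
for n in ("top","side"):
    im=bot.camera(n); cv2.imwrite(f"pics/{n}0.png",im[:,:,::-1])
    p=bot.camera_params(n); print(n,p)
    for t in ("knurled_nut","nut_mid","clip_press","turntable","mirror","mirror_clip"):
        print(t,[(np.round(d["xy"],1),round(d["score"],2)) for d in bot.recognise(n,t)[:3]])
E
```

```text
pics
{'time': 0.0, 'q': array([ 7.37946069e+01,  5.01262336e+00,  1.00343109e+01,  9.51002116e+01,
       -3.07055287e-04,  8.99994247e+01]), 'qd': array([-0.00383267, -0.13908883, -0.04306333, -0.0521479 ,  0.00711453,
        0.11107031]), 'joint_efforts': array([ 1.15487715e-04, -5.20388103e+01,  4.64801967e+01,  1.64836604e-02,
        1.74820907e-04, -2.49006938e-06]), 'ee_pos': array([0.15343118, 0.52792262, 0.23056718]), 'tcp_rot': array([-9.00003063e+01,  7.85240175e-02,  7.37951822e+01]), 'wrist_force': array([ 0.3330834 , -0.70215233,  0.34621436]), 'torque': array([0.03092118, 0.04284096, 0.04480262]), 'opening': 0.08533023943010673}
top {'K': array([[484.87841357,   0.        , 276.4935682 ],
       [  0.        , 484.87841357, 207.33842561],
       [  0.        ,   0.        ,   1.        ]]), 'dist_coeffs': array([-0.0984578,  0.       ,  0.       ,  0.       ,  0.       ]), 'view': array([[ 0.01067123, -0.99992074,  0.00668089, -0.01015933],
       [ 0.98493591,  0.01166402,  0.17252594, -0.5702413 ],
       [-0.17259019,  0.00473918,  0.98498232, -1.27799392],
       
[... 397 characters left out ...]
315],
       [  0.        , 402.14401368, 209.66897484],
       [  0.        ,   0.        ,   1.        ]]), 'dist_coeffs': array([0.01154189, 0.        , 0.        , 0.        , 0.        ]), 'view': array([[ 0.93771873, -0.34662833, -0.02307335, -0.49899416],
       [ 0.23838331,  0.59373002,  0.76854282, -0.20344592],
       [-0.25269938, -0.7261773 ,  0.63938217, -1.09001154],
       [ 0.        ,  0.        ,  0.        ,  1.        ]])}
knurled_nut [(array([290.4, 195.8]), 0.15)]
nut_mid [(array([286.3, 189.9]), 0.66)]
clip_press []
turntable [(array([307.3, 229. ]), 0.77), (array([305.5, 227.1]), 0.47)]
mirror [(array([305.9, 216.7]), 0.8)]
mirror_clip [(array([353.7, 314.3]), 0.37)]
```

View pics/top0.png

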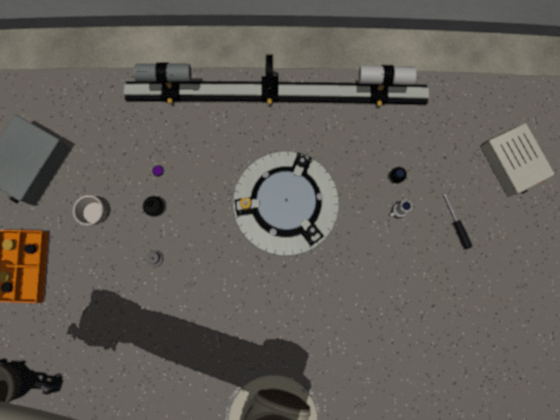

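View pics/side0.png

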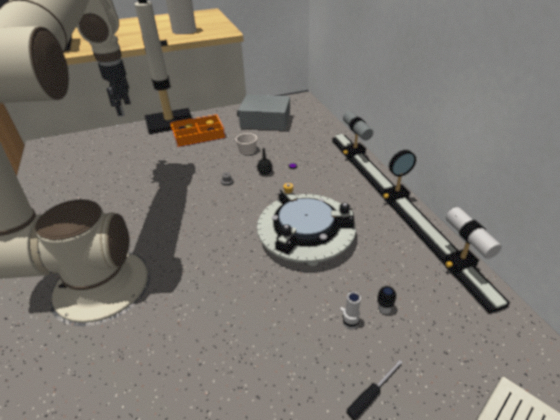

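```bash
cat > h.py <<'E'
import numpy as np,cv2
from workcell import bot
def ray(cam,xy):
    p=bot.camera_params(cam);u=cv2.undistortPoints(np.array([[xy]],float),p["K"],p["dist_coeffs"])[0,0]
    V=np.array(p["view"]);R=V[:3,:3];t=V[:3,3]
    return -R.T@t, R.T@np.array([u[0],-u[1],-1.])
def atz(cam,xy,z):
    c,d=ray(cam,xy);return c+d*(z-c[2])/d[2]
def proj(cam,P):
    p=bot.camera_params(cam);V=np.array(p["view"]);q=V[:3,:3]@np.array(P,float)+V[:3,3]
    return cv2.projectPoints(np.array([[q[0],-q[1],-q[2]]]),np.zeros(3),np.zeros(3),p["K"],p["dist_coeffs"])[0][0,0]
def tri(a,b):
    (c1,d1),(c2,d2)=ray("top",a),ray("side",b)
    A=np.stack([d1,-d2],1);s=np.linalg.lstsq(A,c2-c1,rcond=None)[0]
    p,q=c1+d1*s[0],c2+d2*s[1];return (p+q)/2,np.linalg.norm(p-q)
def crop(im,x,y,w,h,s,name):
    cv2.imwrite("pics/"+name,cv2.resize(im[y:y+h,x:x+w,::-1],None,fx=s,fy=s,interpolation=cv2.INTER_CUBIC))
E
python3 - <<'E'
from h import *
t=bot.camera("top");s=bot.camera("side")
crop(t,225,140,120,120,5,"t1.png");crop(s,250,170,120,100,6,"s1.png")
for n in("top","side"):
  im=bot.camera(n)
  for th,z in(("mirror",.086),("mirror_cell",.09),("turntable",.04),("knurled_nut",.12)):
    for d in bot.trace(n,th)[:2]:
        m=d["mask"].astype(np.uint8);c,_=cv2.findContours(m,0,2);c=max(c,key=cv2.contourArea)
        e=cv2.fitEllipse(c) if len(c)>5 else None
        print(n,th,round(d["score"],2),np.round(d["xy"],1),m.sum(),e, np.round(atz(n,e[0],z),4) if e else None)
E
```

```text
top mirror 0.77 [284.8 199. ] 2620 ((285.755126953125, 200.5164031982422), (56.69837188720703, 57.22328186035156), 106.3050765991211) [ 0.5827 -0.0281  0.086 ]
top mirror_cell 0.57 [288.5 205.5] 4934 ((285.7448425292969, 200.7669219970703), (84.21980285644531, 87.6640853881836), 40.7202033996582) [ 0.5813 -0.028   0.09  ]
top mirror_cell 0.28 [247.4 201.3] 113 ((245.0, 203.0), (11.300960540771484, 12.32335090637207), 26.404890060424805) [0.574  0.0803 0.09  ]
top turntable 0.79 [286.  201.9] 8496 ((285.3833923339844, 203.45416259765625), (102.76773071289062, 103.42987060546875), 75.11808776855469) [ 0.5832 -0.0282  0.04  ]
top knurled_nut 0.49 [244.1 202.6] 98 ((245.1576385498047, 203.21368408203125), (9.953742980957031, 11.430582046508789), 2.1254775524139404) [0.5679 0.078  0.12  ]
side mirror 0.68 [308.  220.1] 1671 ((307.1839904785156, 217.14324951171875), (38.84880828857422, 53.3745231628418), 98.09073638916016) [ 0.584  -0.0393  0.086 ]
side mirror_cell 0.7 [307.  217.6] 3433 ((305.8189697265625, 219.20733642578125), (67.22578430175781, 81.14990234375), 85.13886260986328) [ 0.5752 -0.0504  0.09  ]
side mirror_cell 0.33 [289.  187.9] 59 ((288.4190979003906, 187.6785125732422), (8.647631645202637, 9.13539981842041), 13.893146514892578) [0.5819 0.1084 0.09  ]
side turntable 0.95 [304.5 230. ] 5649 ((306.0126037597656, 225.97723388671875), (73.96663665771484, 98.03311157226562), 95.63752746582031) [ 0.5863 -0.026   0.04  ]
```

```bash
python3 - <<'E'
from h import *
import cv2
for n,b in(("t1",1),("s1",1)):
  im=cv2.imread(f"pics/{n}.png");print(im.shape)
E
```

```text
(600, 600, 3)
(600, 720, 3)
```

View pics/t1.png

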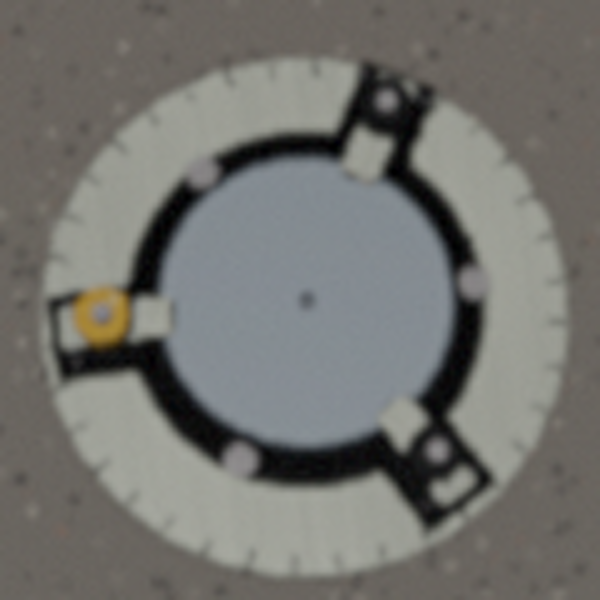

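View pics/s1.png

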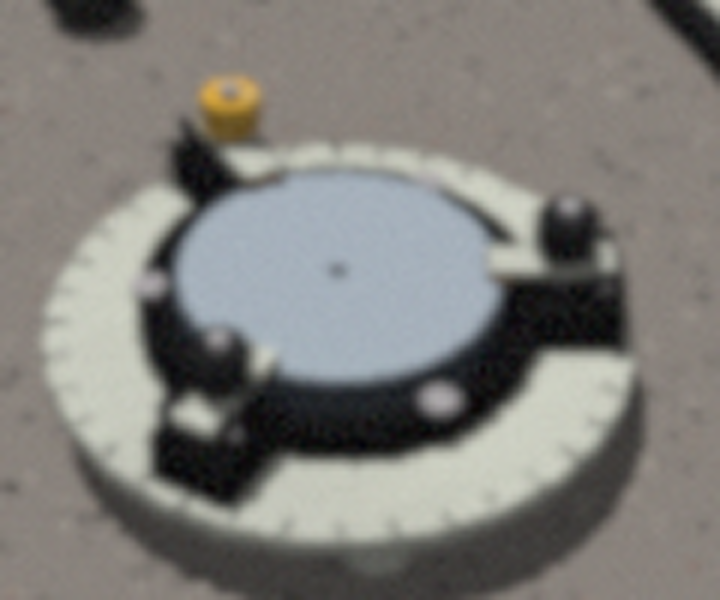

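```bash
python3 - <<'E'
from h import *
from scipy.optimize import least_squares
f=lambda x,y,ox,oy,s:np.array([(x+.5)/s-.5+ox,(y+.5)/s-.5+oy])
T=[f(x,y,225,140,5) for x,y in((306,300),(102,313),(385,100),(437,449))]
S=[f(x,y,250,170,6) for x,y in((338,270),(230,90),(568,207),(218,340))]
def pts(p):
    x,y,a=p[:3];o=[[x,y,.086]]
    for k in (0,-120,120):
        r=a+np.radians(k);o.append([x+.108*np.cos(r),y+.108*np.sin(r),.127])
    return np.array(o)
def res(p,full=True):
    P=pts(p);r=[]
    for i in range(4): r+=[proj("top",P[i])-T[i], proj("side",P[i])-S[i]]
    return np.concatenate(r)
s=least_squares(res,[.58,-.03,1.6]);print(s.x,np.degrees(s.x[2]));print(np.round(s.fun.reshape(4,4),1))
for cam,Q in(("top",T),("side",S)):
    g=lambda p:np.concatenate([proj(cam,P)-q for P,q in zip(pts(p),Q)])
    u=least_squares(g,s.x);print(cam,u.x,np.degrees(u.x[2]),np.round(u.fun,1),pts(u.x)[1])
for i in range(4): print(tri(T[i],S[i]))
print(pts(s.x))
E
```

```text
[ 0.58468789 -0.02841729  1.71379566] 98.19325851484997
[[ 0.1  0.2  0.   0.2]
 [-0.2 -0.  -0.2 -0.3]
 [ 0.2 -0.1  0.2 -0.4]
 [ 0.1  0.3  0.2 -0.3]]
top [ 0.58495089 -0.02822379  1.71613518] 98.32730289372566 [ 0.   0.1 -0.2 -0.   0.1 -0.2  0.1  0.1] [0.56930949 0.07863755 0.127     ]
side [ 0.58421628 -0.02908234  1.71003946] 97.9780438948064 [-0.   0.4 -0.1 -0.2  0.2 -0.1 -0.  -0.1] [0.56922657 0.07787236 0.127     ]
(array([ 0.58490607, -0.02812972,  0.08660556]), np.float64(0.0003747157293327977))
(array([0.56957685, 0.07808755, 0.125905  ]), np.float64(0.00023708870262253602))
(array([ 0.68495387, -0.0679356 ,  0.12532455]), np.float64(0.0005628520080030304))
(array([ 0.500094  , -0.09479789,  0.12575861]), np.float64(0.0012044323176869833))
[[ 0.58468789 -0.02841729  0.086     ]
 [ 0.56929654  0.07848035  0.127     ]
 [ 0.68495963 -0.06853682  0.127     ]
 [ 0.49980748 -0.09519541  0.127     ]]
```

```bash
python3 -m jog '[{"rotation":[0,0,-5],"travel":[26,-30,0],"jaw":-1},{"rotation":[0,0,-5],"travel":[26,-30,0],"jaw":-1},{"rotation":[0,0,-5],"travel":[26,-30,0],"jaw":-1},{"rotation":[0,0,-5],"travel":[26,-30,0],"jaw":-1},{"rotation":[0,0,-5],"travel":[26,-30,0],"jaw":-1},{"rotation":[0,0,-5],"travel":[26,-30,0],"jaw":-1},{"rotation":[0,0,-5],"travel":[26,-30,0],"jaw":-1},{"rotation":[0,0,-5],"travel":[26,-30,0],"jaw":-1}]' 40
python3 -m jog '[{"rotation":[0,0,-5],"travel":[26,-30,-5],"jaw":-1},{"rotation":[0,0,-5],"travel":[26,-30,-5],"jaw":-1},{"rotation":[0,0,-5],"travel":[26,-30,-5],"jaw":-1},{"rotation":[0,0,-5],"travel":[26,-30,-5],"jaw":-1},{"rotation":[0,0,-5],"travel":[26,-30,-5],"jaw":-1},{"rotation":[0,0,-1],"travel":[26,-30,-5],"jaw":-1},{"rotation":[0,0,0],"travel":[26,-30,-5],"jaw":-1},{"rotation":[0,0,0],"travel":[0,0,0],"jaw":-1}]'
python3 -c "
from workcell import bot
o=bot.get_obs();print(o['q'],o['tcp_rot'],o['wrist_force'],o['torque'])"
```

```text
time: 2.3
ee_pos: [0.3622, 0.2871, 0.2314]
tcp_rot: [-90.0, -0.0, 33.6]
wrist_force: [-0.1, -0.2, -1.3]
opening: -0.0005
time: 3.3
ee_pos: [0.5444, 0.0763, 0.1952]
tcp_rot: [-90.0, 0.1, 7.6]
wrist_force: [-0.7, 0.6, -0.5]
opening: -0.0003
[ 7.98348300e+00  4.39624126e+00  5.45537535e+00  9.11357922e+01
 -1.63028190e-02  9.03524006e+01] [-9.00167740e+01  7.65563710e-02  7.63108206e+00] [-0.65980868  0.59755194 -0.5135238 ] [-0.00111105 -0.05085227 -0.06362215]
```

```bash
python3 -m jog '[{"rotation":[0,0,0.6],"travel":[15,-14,-30],"jaw":-1},{"rotation":[0,0,0],"travel":[14,-13,-30],"jaw":-1},{"rotation":[0,0,0],"travel":[0,0,0],"jaw":-1}]'
python3 - <<'E'
from h import *
t=bot.camera("top");s=bot.camera("side")
crop(t,225,140,120,120,5,"t2.png");crop(s,250,150,120,100,6,"s2.png")
o=bot.get_obs();print(o['ee_pos'],o['tcp_rot'],o['wrist_force'],proj("side",o['ee_pos']),proj("side",[.5731,.0518,.0975]))
E
```

```text
time: 3.68
ee_pos: [0.5714, 0.051, 0.134]
tcp_rot: [-90.0, 0.2, 8.4]
wrist_force: [-0.9, 0.7, 0.6]
opening: -0.0003
[0.57211118 0.05171379 0.13709618] [-8.99848124e+01 -5.23555741e-03  8.40661777e+00] [-0.1283132   1.15370215  0.51602637] [291.73840919 186.24033833] [292.22218597 196.75492085]
```

View pics/s2.png

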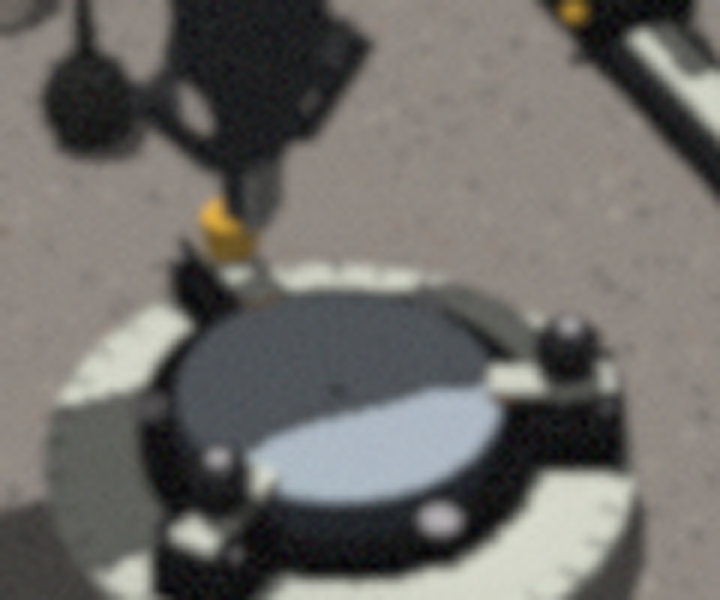

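View pics/t2.png

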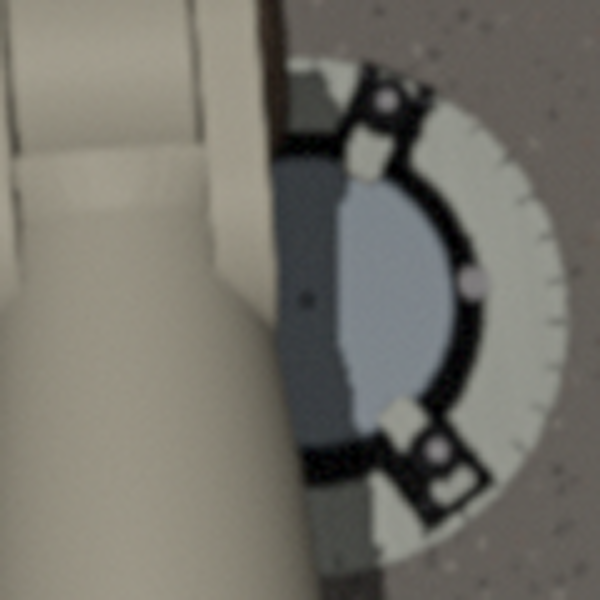

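```bash
python3 -m jog '[{"rotation":[0,0,0],"travel":[1,-1.6,-15],"jaw":-1},{"rotation":[0,0,0],"travel":[0,0,-13],"jaw":-1},{"rotation":[0,0,0],"travel":[0,0,0],"jaw":-1}]'
python3 - <<'E'
from h import *
a=[]
for i in range(6):
    s=bot.camera("side");o=bot.get_obs();a.append(np.r_[o['ee_pos'],o['wrist_force'],o['torque']])
crop(s,250,150,120,100,6,"s3.png")
print(np.round(a,4))
E
```

```text
time: 4.15
ee_pos: [0.5726, 0.0497, 0.1069]
tcp_rot: [-90.0, 0.1, 8.4]
wrist_force: [1.3, -0.7, 0.3]
opening: 0.0003
[[ 0.573   0.0497  0.1077 -0.1952  0.3513  0.2587  0.0603  0.0088 -0.0187]
 [ 0.5733  0.0497  0.1083  0.4141  0.0612  0.2222 -0.0163 -0.0119 -0.0212]
 [ 0.5736  0.0496  0.1086 -0.0497  0.5161 -0.0138  0.0066  0.0174 -0.0139]
 [ 0.5736  0.0496  0.1087  0.1807 -0.1215 -0.756   0.0198  0.0585  0.0288]
 [ 0.5737  0.0496  0.1088 -0.4223  0.2459  0.4407  0.0501 -0.047  -0.0608]
 [ 0.5737  0.0496  0.1087  0.7103 -0.7028 -0.7735  0.039   0.0055 -0.0386]]
```

View pics/s3.png

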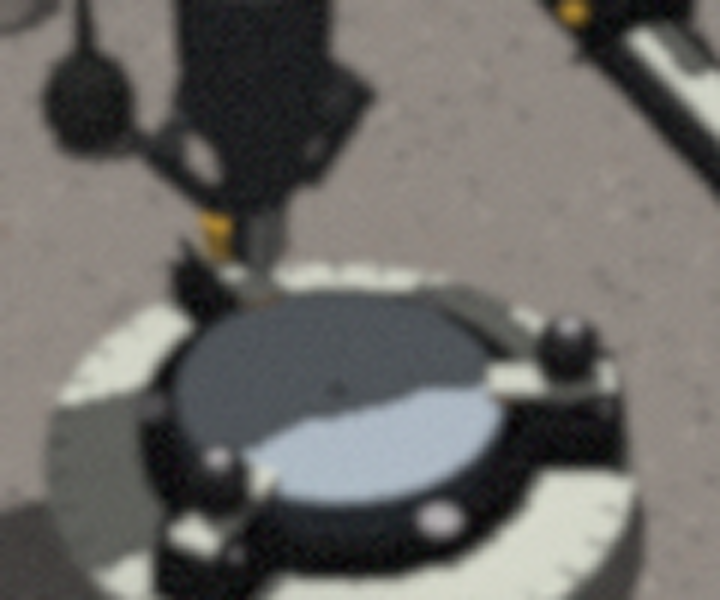

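```bash
python3 -m jog '[{"rotation":[0,0,0],"travel":[0,0,-3],"jaw":-1},{"rotation":[0,0,0],"travel":[0,0,-3],"jaw":-1},{"rotation":[0,0,0],"travel":[0,0,-3],"jaw":-1},{"rotation":[0,0,0],"travel":[0,0,0],"jaw":-1},{"rotation":[0,0,0],"travel":[0,0,0],"jaw":-1}]'
python3 -m jog '[{"rotation":[0,0,0],"travel":[0,0,-1],"jaw":-1},{"rotation":[0,0,0],"travel":[0,0,0],"jaw":-1},{"rotation":[0,0,0],"travel":[0,0,0],"jaw":-1}]'
python3 -m jog '[{"rotation":[0,0,0],"travel":[0,0,-1],"jaw":-1},{"rotation":[0,0,0],"travel":[0,0,0],"jaw":-1},{"rotation":[0,0,0],"travel":[0,0,0],"jaw":-1}]'
```

```text
time: 5.08
ee_pos: [0.5735, 0.0496, 0.0993]
tcp_rot: [-90.0, 0.0, 8.4]
wrist_force: [-0.6, -0.1, -0.2]
opening: -0.0
time: 5.45
ee_pos: [0.5735, 0.0495, 0.0983]
tcp_rot: [-90.0, -0.0, 8.4]
wrist_force: [0.2, 0.3, -0.6]
opening: -0.0005
time: 5.82
ee_pos: [0.5736, 0.0495, 0.0975]
tcp_rot: [-90.0, -0.0, 8.4]
wrist_force: [-0.0, -0.8, 2.9]
opening: -0.0003
```

```bash
for i in 1 ; do python3 -m jog '[{"rotation":[0,0,0],"travel":[0,0,-1],"jaw":-1},{"rotation":[0,0,0],"travel":[0,0,0],"jaw":-1},{"rotation":[0,0,0],"travel":[0,0,0],"jaw":-1}]'
python3 -m jog '[{"rotation":[0,0,0],"travel":[0,0,-1],"jaw":-1},{"rotation":[0,0,0],"travel":[0,0,0],"jaw":-1},{"rotation":[0,0,0],"travel":[0,0,0],"jaw":-1}]'; done
```

```text
time: 6.2
ee_pos: [0.5736, 0.0494, 0.0963]
tcp_rot: [-90.0, -0.0, 8.4]
wrist_force: [-0.2, -1.3, 3.3]
opening: 0.0
time: 6.58
ee_pos: [0.5735, 0.0495, 0.0952]
tcp_rot: [-90.0, 0.0, 8.4]
wrist_force: [0.7, -2.2, 1.8]
opening: -0.0002
```

```bash
python3 -m jog '[{"rotation":[0,0,0],"travel":[0,0,-0.7],"jaw":-1},{"rotation":[0,0,0],"travel":[0,0,0],"jaw":-1},{"rotation":[0,0,0],"travel":[0,0,0],"jaw":-1}]'
python3 -m jog '[{"rotation":[0,0,0],"travel":[0,0,-0.7],"jaw":-1},{"rotation":[0,0,0],"travel":[0,0,0],"jaw":-1},{"rotation":[0,0,0],"travel":[0,0,0],"jaw":-1}]'
```

```text
time: 6.95
ee_pos: [0.5736, 0.0496, 0.0949]
tcp_rot: [-90.0, -0.0, 8.4]
wrist_force: [0.8, -1.7, 5.4]
opening: 0.0001
time: 7.32
ee_pos: [0.5739, 0.0496, 0.0947]
tcp_rot: [-90.0, -0.1, 8.4]
wrist_force: [1.0, -2.0, 8.6]
opening: -0.0
```

```bash
python3 -m jog '[{"rotation":[0,0,0],"travel":[0,0,-1],"jaw":-1},{"rotation":[0,0,0],"travel":[0,0,0],"jaw":-1},{"rotation":[0,0,0],"travel":[0,0,0],"jaw":-1},{"rotation":[0,0,0],"travel":[0,0,0],"jaw":-1}]'
python3 -m jog '[{"rotation":[0,0,0],"travel":[0,0,-0.7],"jaw":-1},{"rotation":[0,0,0],"travel":[0,0,0],"jaw":-1},{"rotation":[0,0,0],"travel":[0,0,0],"jaw":-1},{"rotation":[0,0,0],"travel":[0,0,0],"jaw":-1}]'
```

```text
time: 7.82
ee_pos: [0.5743, 0.0496, 0.0945]
tcp_rot: [-90.0, -0.2, 8.4]
wrist_force: [-0.4, -1.9, 11.2]
opening: -0.0001
time: 8.32
ee_pos: [0.5746, 0.0497, 0.0944]
tcp_rot: [-90.0, -0.2, 8.4]
wrist_force: [0.6, -1.4, 15.7]
opening: 0.0001
```

```bash
python3 -m jog '[{"rotation":[0,0,0],"travel":[0,0,20],"jaw":-1},{"rotation":[0,0,0],"travel":[0,0,27],"jaw":-1},{"rotation":[0,0,10],"travel":[0,0,10],"jaw":0.15},{"rotation":[0,0,10],"travel":[-2,14,0],"jaw":0.15},{"rotation":[0,0,10],"travel":[-2,15,0],"jaw":0.15},{"rotation":[0,0,10],"travel":[0,0,0],"jaw":0.15},{"rotation":[0,0,10],"travel":[0,0,0],"jaw":0.15},{"rotation":[0,0,10],"travel":[0,0,0],"jaw":0.15}]'
python3 -m jog '[{"rotation":[0,0,10],"travel":[0,0,0],"jaw":0.15},{"rotation":[0,0,10],"travel":[0,0,0],"jaw":0.15},{"rotation":[0,0,10],"travel":[0,0,0],"jaw":0.15},{"rotation":[0,0,10],"travel":[0,0,0],"jaw":0.15},{"rotation":[0,0,10],"travel":[0,0,0],"jaw":0.15},{"rotation":[0,0,10],"travel":[0,0,0],"jaw":0.15},{"rotation":[0,0,10],"travel":[0,0,0],"jaw":0.15},{"rotation":[0,0,10],"travel":[0,0,0],"jaw":0.15}]'
python3 -m jog '[{"rotation":[0,0,10],"travel":[0,0,0],"jaw":0.15},{"rotation":[0,0,10],"travel":[0,0,0],"jaw":0.15},{"rotation":[0,0,10],"travel":[0,0,0],"jaw":0.15},{"rotation":[0,0,10],"travel":[0,0,0],"jaw":0.15},{"rotation":[0,0,10],"travel":[0,0,0],"jaw":0.15},{"rotation":[0,0,10],"travel":[0,0,0],"jaw":0.15},{"rotation":[0,0,10],"travel":[0,0,0],"jaw":0.15},{"rotation":[0,0,10],"travel":[0,0,0],"jaw":0.15}]'
python3 -c "
from workcell import bot
o=bot.get_obs();print(o['q'],o['tcp_rot'],o['ee_pos'])"
```

```text
time: 9.32
ee_pos: [0.569, 0.0789, 0.1485]
tcp_rot: [-89.9, 0.0, 68.7]
wrist_force: [-0.7, -0.5, 0.1]
opening: 0.0488
time: 10.32
ee_pos: [0.569, 0.0788, 0.1484]
tcp_rot: [-90.0, -0.1, 148.7]
wrist_force: [0.2, 1.1, 0.2]
opening: 0.0493
time: 11.32
ee_pos: [0.569, 0.0788, 0.1485]
tcp_rot: [-90.1, -0.0, -131.3]
wrist_force: [0.2, 0.2, -0.2]
opening: 0.0492
[ 7.86910092e+00  7.52805506e+00  3.68769420e+00  8.62427967e+01
  3.91706759e-02 -1.30873125e+02] [-9.00840365e+01 -3.72477139e-02 -1.31257776e+02] [0.56903164 0.0788436  0.148451  ]
```

```bash
python3 -m jog '[{"rotation":[0,0,10],"travel":[0,0,0],"jaw":0.15},{"rotation":[0,0,10],"travel":[0,0,0],"jaw":0.15},{"rotation":[0,0,10],"travel":[0,0,0],"jaw":0.15},{"rotation":[0,0,10],"travel":[0,0,0],"jaw":0.15},{"rotation":[0,0,2],"travel":[0,0,0],"jaw":0.15},{"rotation":[0,0,0],"travel":[0,0,0],"jaw":0.15}]'
python3 - <<'E'
from h import *
s=bot.camera("side");t=bot.camera("top")
crop(s,250,150,120,100,6,"s4.png");crop(t,225,140,120,120,5,"t4.png")
o=bot.get_obs();print(o['q'],o['ee_pos'])
f=lambda u,v:((u[0]-v[0]+.5)*6-.5,(u[1]-v[1]+.5)*6-.5)
print("pred stud",f(proj("side",[.5693,.0783,.127]),(250,150)),"tcp",f(proj("side",o['ee_pos']),(250,150)))
E
```

```text
time: 12.08
ee_pos: [0.5693, 0.0787, 0.1489]
tcp_rot: [-90.0, 0.0, -89.8]
wrist_force: [-0.6, 0.3, -0.3]
opening: 0.0487
[ 7.85810379e+00  7.50626852e+00  3.72518718e+00  8.62369590e+01
  7.83897598e-03 -1.72401335e+02] [0.56939294 0.07862483 0.14900946]
pred stud (np.float64(229.05992296196678), np.float64(208.17874904241864)) tcp (np.float64(228.09407713797543), np.float64(171.8452999490538))
```

View pics/s4.png

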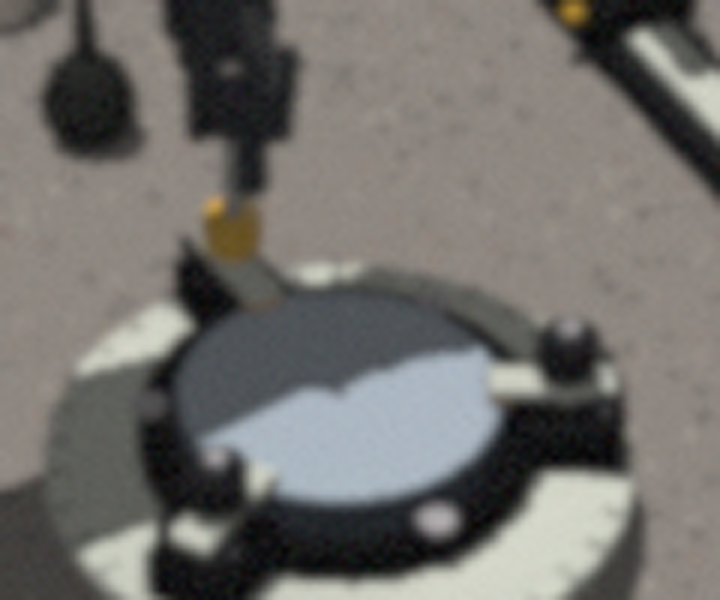

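View pics/t4.png

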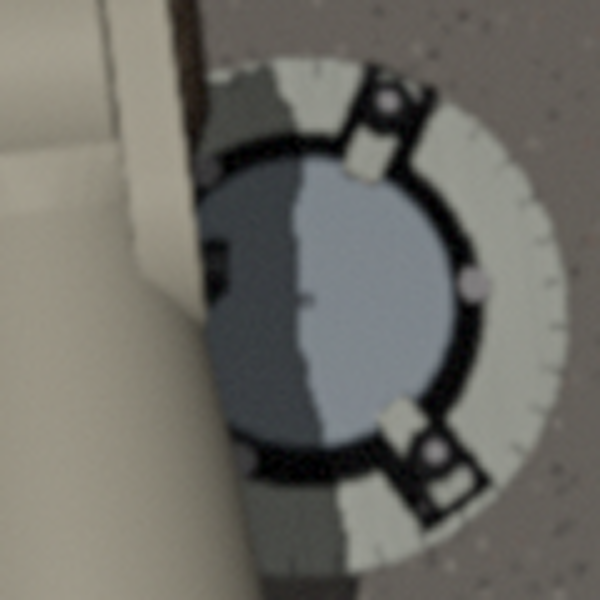

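```bash
python3 -m jog '[{"rotation":[0,0,0],"travel":[0,-0.3,-15],"jaw":0.15},{"rotation":[0,0,0],"travel":[0,0,-15],"jaw":0.15},{"rotation":[0,0,0],"travel":[0,0,-10],"jaw":0.15},{"rotation":[0,0,0],"travel":[0,0,-6],"jaw":0.15},{"rotation":[0,0,0],"travel":[0,0,0],"jaw":0.15},{"rotation":[0,0,0],"travel":[0,0,0],"jaw":0.15}]'
python3 -m jog '[{"rotation":[0,0,0],"travel":[0,0,0],"jaw":-1},{"rotation":[0,0,0],"travel":[0,0,0],"jaw":-1},{"rotation":[0,0,0],"travel":[0,0,0],"jaw":-1},{"rotation":[0,0,0],"travel":[0,0,0],"jaw":-1},{"rotation":[0,0,0],"travel":[0,0,0],"jaw":-1}]' 40
python3 - <<'E'
from h import *
a=[]
for i in range(3):
    s=bot.camera("side");o=bot.get_obs();a.append(np.r_[o['ee_pos'],o['wrist_force'],o['torque'],o['opening']])
print(np.round(a,4))
crop(s,250,150,120,100,6,"s5.png")
E
```

```text
time: 12.92
ee_pos: [0.5697, 0.0783, 0.1036]
tcp_rot: [-90.0, 0.0, -89.6]
wrist_force: [0.6, -0.2, 0.5]
opening: 0.0488
time: 13.55
ee_pos: [0.5698, 0.0783, 0.1038]
tcp_rot: [-89.9, 0.0, -89.6]
wrist_force: [-0.4, 1.1, 5.5]
opening: 0.0277
[[ 5.6980e-01  7.8400e-02  1.0380e-01  6.8490e-01  1.3776e+00  5.5878e+00
   1.4180e-01  3.8500e-02 -9.9000e-03  2.7700e-02]
 [ 5.6980e-01  7.8400e-02  1.0380e-01  1.1820e-01  6.7640e-01  6.0844e+00
   1.4930e-01  0.0000e+00  1.8000e-03  2.7500e-02]
 [ 5.6980e-01  7.8400e-02  1.0380e-01  7.5520e-01  7.4730e-01  5.9299e+00
   1.2160e-01  3.2900e-02 -5.2700e-02  2.7400e-02]]
```

View pics/s5.png

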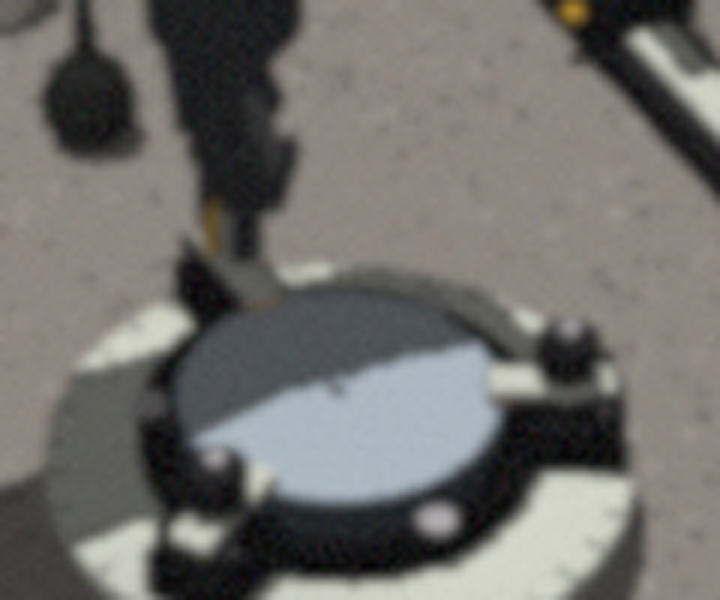

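```bash
python3 -m jog '[{"rotation":[0,0,0],"travel":[0,0,0],"jaw":-0.1},{"rotation":[0,0,0],"travel":[0,0,0],"jaw":-0.1},{"rotation":[0,0,0],"travel":[0,0,-2],"jaw":-0.1},{"rotation":[0,0,0],"travel":[0,0,-1.5],"jaw":-0.1},{"rotation":[0,0,0],"travel":[0,0,0],"jaw":-0.1},{"rotation":[0,0,0],"travel":[0,0,0],"jaw":-0.1}]'
python3 -m jog '[{"rotation":[0,0,0],"travel":[0,0,0],"jaw":-1},{"rotation":[0,0,0],"travel":[0,0,0],"jaw":-1},{"rotation":[0,0,0],"travel":[0,0,0],"jaw":-1},{"rotation":[0,0,0],"travel":[0,0,0],"jaw":-1}]' 40
python3 - <<'E'
from h import *
a=[]
for i in range(3):
    s=bot.camera("side");o=bot.get_obs();a.append(np.r_[o['ee_pos'],o['wrist_force'],o['torque'],o['opening']])
print(np.round(a,4),o['q'])
E
```

```text
time: 14.45
ee_pos: [0.5695, 0.0782, 0.0996]
tcp_rot: [-90.0, -0.0, -89.6]
wrist_force: [0.5, 0.5, 0.7]
opening: 0.0381
time: 14.95
ee_pos: [0.5696, 0.0784, 0.0999]
tcp_rot: [-90.0, 0.0, -89.6]
wrist_force: [0.5, 0.5, 2.8]
opening: 0.0277
[[ 0.5696  0.0784  0.0999 -0.9838  1.287   2.2074  0.2797  0.064  -0.0721
   0.028 ]
 [ 0.5696  0.0783  0.0999  0.4551  1.2976  2.9181  0.2386  0.0541 -0.0839
   0.0275]
 [ 0.5696  0.0783  0.0999 -0.3095  1.7026  3.0034  0.2457  0.0394 -0.0334
   0.0274]] [ 7.82615507e+00  7.77596166e+00 -1.39084164e+00  8.08046382e+01
  7.80616920e-03 -1.72573942e+02]
```

```bash
cat > st.py <<'E'
from h import *
for i in range(3):
    bot.camera("side");o=bot.get_obs();print(round(o['time'],2),np.round(o['ee_pos']*1000,1),np.round(o['tcp_rot'],1),"q6",round(o['q'][5],1),"F",np.round(o['wrist_force'],1),"T",np.round(o['torque'],2),round(o['opening']*1e3,1))
E
python3 -m jog '[{"rotation":[0,0,-4],"travel":[0,0,-0.03],"jaw":-1},{"rotation":[0,0,-8],"travel":[0,0,-0.07],"jaw":-1},{"rotation":[0,0,-8],"travel":[0,0,-0.07],"jaw":-1},{"rotation":[0,0,-8],"travel":[0,0,-0.07],"jaw":-1},{"rotation":[0,0,-8],"travel":[0,0,-0.07],"jaw":-1},{"rotation":[0,0,-8],"travel":[0,0,-0.07],"jaw":-1},{"rotation":[0,0,-8],"travel":[0,0,-0.07],"jaw":-1},{"rotation":[0,0,-8],"travel":[0,0,-0.07],"jaw":-1}]'; python3 st.py
```

```text
time: 16.1
ee_pos: [0.5696, 0.0797, 0.0994]
tcp_rot: [-90.1, 0.1, -149.8]
wrist_force: [-0.1, 8.5, 3.4]
opening: 0.0279
16.15 [569.6  79.7  99.4] [-9.010e+01  1.000e-01 -1.502e+02] q6 -111.9 F [-0.4  7.   3.9] T [ 1.65  0.19 -0.02] 27.8
16.2 [569.5  79.7  99.4] [-9.010e+01  1.000e-01 -1.498e+02] q6 -112.4 F [-1.3  7.6  3.6] T [ 1.66  0.22 -0.02] 28.0
16.25 [569.4  79.7  99.4] [-9.010e+01  1.000e-01 -1.496e+02] q6 -112.5 F [-1.7  8.4  3.6] T [ 1.73  0.32 -0.02] 27.7
```

```bash
python3 -m jog '[{"rotation":[0,0,0],"travel":[0,0,0],"jaw":-0.2},{"rotation":[0,0,0],"travel":[0.8,0,0],"jaw":-0.2},{"rotation":[0,0,0],"travel":[0,0,0],"jaw":-0.2},{"rotation":[0,0,0],"travel":[0,0,0],"jaw":-1},{"rotation":[0,0,0],"travel":[0,0,0],"jaw":-1},{"rotation":[0,0,0],"travel":[0,0,0],"jaw":-1},{"rotation":[0,0,0],"travel":[0,0,0],"jaw":-1}]'; python3 st.py
```

```text
time: 17.12
ee_pos: [0.5703, 0.0781, 0.0992]
tcp_rot: [-90.0, -0.0, -149.6]
wrist_force: [-0.0, -1.2, 0.4]
opening: 0.0282
17.18 [570.3  78.1  99.2] [ -90.     0.  -149.6] q6 -112.6 F [-0.  -1.3 -0.3] T [-0.31 -0.08  0.01] 27.7
17.23 [570.3  78.1  99.2] [ -90.    -0.  -149.6] q6 -112.6 F [ 0.1 -1.5  0.7] T [-0.35 -0.06 -0.02] 27.6
17.27 [570.3  78.1  99.2] [ -90.     0.  -149.6] q6 -112.6 F [ 0.4 -0.2  0.4] T [-0.35 -0.09  0.03] 27.4
```

```bash
python3 -m jog '[{"rotation":[0,0,-6],"travel":[0,0,-0.05],"jaw":-1},{"rotation":[0,0,-6],"travel":[0,0,-0.05],"jaw":-1},{"rotation":[0,0,-6],"travel":[0,0,-0.05],"jaw":-1},{"rotation":[0,0,-6],"travel":[0,0,-0.05],"jaw":-1},{"rotation":[0,0,-6],"travel":[0,0,-0.05],"jaw":-1},{"rotation":[0,0,0],"travel":[0,0,0],"jaw":-1}]'; python3 st.py
```

```text
time: 18.02
ee_pos: [0.5702, 0.0781, 0.0989]
tcp_rot: [-90.0, -0.0, -179.6]
wrist_force: [0.9, -0.6, 1.6]
opening: 0.0278
18.07 [570.2  78.1  98.9] [ -90.    -0.  -179.5] q6 -82.7 F [-1.  -2.3  0.8] T [-0.41 -0.02 -0.05] 27.5
18.12 [570.2  78.1  98.9] [ -90.    -0.  -179.5] q6 -82.7 F [ 0.5 -2.6  0.1] T [-0.48 -0.04 -0.07] 27.7
18.18 [570.2  78.1  98.9] [ -90.    -0.  -179.5] q6 -82.7 F [ 0.9 -2.6  1.6] T [-0.48  0.03 -0.09] 27.5
```

```bash
python3 -m jog '[{"rotation":[0,0,-6],"travel":[0,0,-0.05],"jaw":-1},{"rotation":[0,0,-6],"travel":[0,0,-0.05],"jaw":-1},{"rotation":[0,0,-6],"travel":[0,0,-0.05],"jaw":-1},{"rotation":[0,0,-6],"travel":[0,0,-0.05],"jaw":-1},{"rotation":[0,0,-6],"travel":[0,0,-0.05],"jaw":-1},{"rotation":[0,0,-6],"travel":[0,0,-0.05],"jaw":-1},{"rotation":[0,0,-6],"travel":[0,0,-0.05],"jaw":-1}]'; python3 st.py
python3 -m jog '[{"rotation":[0,0,-6],"travel":[0,0,-0.05],"jaw":-1},{"rotation":[0,0,-6],"travel":[0,0,-0.05],"jaw":-1},{"rotation":[0,0,-6],"travel":[0,0,-0.05],"jaw":-1},{"rotation":[0,0,-6],"travel":[0,0,-0.05],"jaw":-1},{"rotation":[0,0,-6],"travel":[0,0,-0.05],"jaw":-1},{"rotation":[0,0,-6],"travel":[0,0,-0.05],"jaw":-1}]'; python3 st.py
```

```text
time: 19.05
ee_pos: [0.5703, 0.0782, 0.0986]
tcp_rot: [-90.0, 0.0, 138.3]
wrist_force: [0.3, -2.2, 0.3]
opening: 0.0278
19.1 [570.4  78.2  98.6] [-90.   0. 138.] q6 -40.2 F [ 0.2 -1.6  1. ] T [-0.43 -0.1  -0.06] 27.9
19.15 [570.3  78.2  98.6] [-90.    0.  138.4] q6 -40.6 F [ 0.5 -3.2  1.6] T [-0.41 -0.02 -0.05] 27.8
19.2 [570.3  78.2  98.6] [-90.    0.  138.6] q6 -40.7 F [ 1.  -1.5  1.3] T [-0.47 -0.03 -0.1 ] 27.9
time: 19.95
ee_pos: [0.5703, 0.0783, 0.0983]
tcp_rot: [-90.0, 0.0, 102.4]
wrist_force: [0.5, -2.2, 1.0]
opening: 0.0279
20.0 [570.3  78.3  98.3] [-90.    0.  102.1] q6 -4.3 F [ 0.6 -2.   1.4] T [-0.41 -0.08 -0.07] 27.6
20.05 [570.3  78.3  98.3] [-90.    0.  102.5] q6 -4.7 F [-0.6 -2.6  0.6] T [-0.39  0.02 -0.09] 27.7
20.1 [570.2  78.3  98.3] [-90.   -0.  102.6] q6 -4.8 F [ 0.6 -1.2  1.7] T [-0.39 -0.04 -0.06] 27.6
```

```bash
python3 -m jog '[{"rotation":[0,0,-4],"travel":[0,0,-0.03],"jaw":-1},{"rotation":[0,0,-4],"travel":[0,0,-0.03],"jaw":-1},{"rotation":[0,0,-4],"travel":[0,0,-0.03],"jaw":-1},{"rotation":[0,0,-4],"travel":[0,0,-0.03],"jaw":-1},{"rotation":[0,0,0],"travel":[0,0,0],"jaw":-1}]'; python3 st.py
```

```text
time: 20.72
ee_pos: [0.5703, 0.0783, 0.0982]
tcp_rot: [-90.0, -0.0, 86.6]
wrist_force: [-0.1, -1.5, 1.0]
opening: 0.0276
20.77 [570.2  78.3  98.2] [-90.   -0.   86.6] q6 11.2 F [-0.3 -0.5  0.8] T [-0.31  0.01 -0.02] 27.6
20.82 [570.2  78.3  98.2] [-90.   -0.   86.6] q6 11.2 F [-0.5 -1.9  0.9] T [-0.36  0.05 -0.05] 27.4
20.88 [570.2  78.3  98.1] [-90.   -0.   86.6] q6 11.3 F [ 0.4 -2.4  1.4] T [-0.28  0.01 -0.01] 27.6
```

```bash
python3 -m jog '[{"rotation":[0,0,-4],"travel":[0,0,-0.03],"jaw":-1},{"rotation":[0,0,-4],"travel":[0,0,-0.03],"jaw":-1},{"rotation":[0,0,0],"travel":[0,0,0],"jaw":-1}]'; python3 st.py
```

```text
time: 21.25
ee_pos: [0.5703, 0.0783, 0.0981]
tcp_rot: [-90.0, -0.0, 78.5]
wrist_force: [-0.2, -2.0, 1.6]
opening: 0.0276
21.3 [570.2  78.3  98.1] [-90.   -0.   78.5] q6 19.3 F [-0.4 -0.7  0.9] T [-0.28 -0.01 -0.04] 27.7
21.35 [570.2  78.3  98.1] [-90.   -0.   78.5] q6 19.3 F [ 0.1 -0.9  1.3] T [-0.22 -0.01 -0.05] 27.5
21.4 [570.2  78.3  98.1] [-90.   -0.   78.5] q6 19.3 F [ 0.8 -1.2  0.9] T [-0.18  0.05  0.02] 27.6
```

```bash
python3 -m jog '[{"rotation":[0,0,-4],"travel":[0,0,-0.03],"jaw":-1},{"rotation":[0,0,-4],"travel":[0,0,-0.03],"jaw":-1},{"rotation":[0,0,0],"travel":[0,0,0],"jaw":-1}]'; python3 st.py
```

```text
time: 21.78
ee_pos: [0.5703, 0.0783, 0.098]
tcp_rot: [-90.0, -0.0, 70.5]
wrist_force: [-0.2, -1.4, 0.6]
opening: 0.0273
21.82 [570.2  78.3  98. ] [-90.   -0.   70.5] q6 27.3 F [ 0.4 -1.   1.2] T [-0.12 -0.02 -0.01] 27.5
21.88 [570.2  78.3  98.1] [-90.   -0.   70.5] q6 27.3 F [-0.3 -0.9  0.6] T [-0.17 -0.02 -0.08] 27.4
21.93 [570.2  78.3  98. ] [-90.   -0.   70.5] q6 27.3 F [-0.3 -0.3  0.8] T [-0.15  0.02 -0.05] 27.7
```

```bash
python3 -m jog '[{"rotation":[0,0,-4],"travel":[0,0,-0.03],"jaw":-1},{"rotation":[0,0,-4],"travel":[0,0,-0.03],"jaw":-1},{"rotation":[0,0,0],"travel":[0,0,0],"jaw":-1}]'; python3 st.py
```

```text
time: 22.3
ee_pos: [0.5702, 0.0783, 0.0979]
tcp_rot: [-90.0, -0.0, 62.5]
wrist_force: [0.5, -0.2, 1.9]
opening: 0.0273
22.35 [570.2  78.3  98. ] [-90.   -0.   62.5] q6 35.3 F [ 0.8 -1.1  1.2] T [-0.09  0.07 -0.08] 27.8
22.4 [570.2  78.3  98. ] [-90.   -0.   62.5] q6 35.3 F [-0.6  0.2  1. ] T [-0.08  0.03 -0.03] 27.6
22.45 [570.2  78.3  98. ] [-90.   -0.   62.5] q6 35.3 F [-0.1 -1.2  1.7] T [-0.01  0.04 -0.04] 27.8
```

```bash
python3 -m jog '[{"rotation":[0,0,-4],"travel":[0,0,-0.03],"jaw":-1},{"rotation":[0,0,-4],"travel":[0,0,-0.03],"jaw":-1},{"rotation":[0,0,0],"travel":[0,0,0],"jaw":-1}]'; python3 st.py
```

```text
time: 22.82
ee_pos: [0.5702, 0.0783, 0.0979]
tcp_rot: [-90.0, -0.0, 54.5]
wrist_force: [0.4, 1.2, 1.6]
opening: 0.0279
22.88 [570.2  78.3  97.9] [-90.   -0.   54.5] q6 43.3 F [-0.7  0.4  1.7] T [ 0.01  0.04 -0.07] 27.5
22.93 [570.2  78.3  97.9] [-90.   -0.   54.5] q6 43.3 F [-0.5 -0.5  0.8] T [ 0.06  0.04 -0.04] 27.4
22.98 [570.2  78.3  97.9] [-90.   -0.   54.5] q6 43.3 F [-1.6 -0.3  0.5] T [ 0.04  0.04 -0.05] 27.8
```

```bash
python3 -m jog '[{"rotation":[0,0,-4],"travel":[0,0,-0.03],"jaw":-1},{"rotation":[0,0,-4],"travel":[0,0,-0.03],"jaw":-1},{"rotation":[0,0,0],"travel":[0,0,0],"jaw":-1}]'; python3 st.py
```

```text
time: 23.35
ee_pos: [0.5703, 0.0783, 0.0978]
tcp_rot: [-90.0, -0.0, 46.5]
wrist_force: [-0.0, 0.1, 0.1]
opening: 0.0277
23.4 [570.2  78.3  97.8] [-90.   -0.   46.5] q6 51.3 F [-0.4 -0.3  1.4] T [ 0.07  0.05 -0.07] 27.6
23.45 [570.2  78.3  97.8] [-90.    0.   46.5] q6 51.3 F [-0.6  0.3  0.7] T [0.13 0.07 0.  ] 27.6
23.5 [570.2  78.3  97.8] [-90.   -0.   46.5] q6 51.3 F [-0.5  0.9  0.5] T [ 0.11  0.07 -0.02] 27.7
```

```bash
python3 -m jog '[{"rotation":[0,0,-4],"travel":[0,0,-0.03],"jaw":-1},{"rotation":[0,0,-4],"travel":[0,0,-0.03],"jaw":-1},{"rotation":[0,0,0],"travel":[0,0,0],"jaw":-1}]'; python3 st.py
```

```text
time: 23.88
ee_pos: [0.5709, 0.0793, 0.0979]
tcp_rot: [-90.0, -0.1, 38.5]
wrist_force: [3.1, 5.3, -1.0]
opening: 0.0276
23.93 [570.8  79.3  97.9] [-89.9  -0.1  38.5] q6 59.3 F [ 2.9  5.8 -0.3] T [ 1.2  -0.51  0.39] 27.5
23.98 [570.8  79.3  97.9] [-89.9  -0.1  38.5] q6 59.3 F [ 3.5  6.1 -0.4] T [ 1.21 -0.48  0.3 ] 28.0
24.02 [570.8  79.3  97.9] [-89.9  -0.1  38.6] q6 59.3 F [ 2.8  6.  -0.6] T [ 1.17 -0.49  0.35] 27.9
```

```bash
python3 -m jog '[{"rotation":[0,0,0],"travel":[0,0,0],"jaw":-0.25},{"rotation":[0,0,0],"travel":[0,0,0],"jaw":-0.25},{"rotation":[0,0,0],"travel":[0,0,0],"jaw":-0.25}]';python3 st.py; python3 -m jog '[{"rotation":[0,0,0],"travel":[0,0,0],"jaw":-1},{"rotation":[0,0,0],"travel":[0,0,0],"jaw":-1},{"rotation":[0,0,0],"travel":[0,0,0],"jaw":-1},{"rotation":[0,0,0],"travel":[0,0,0],"jaw":-1}]'; python3 st.py
```

```text
time: 24.4
ee_pos: [0.5702, 0.0781, 0.0977]
tcp_rot: [-90.0, 0.0, 38.4]
wrist_force: [0.3, -0.2, -0.0]
opening: 0.0324
24.45 [570.2  78.1  97.7] [-90.    0.   38.4] q6 59.4 F [ 0.5 -0.3  0.4] T [-0.05  0.02 -0.04] 32.0
24.5 [570.2  78.1  97.7] [-90.    0.   38.4] q6 59.4 F [-0.6 -1.1 -0.4] T [-0.01  0.02  0.07] 32.4
24.55 [570.3  78.1  97.8] [-90.    0.   38.4] q6 59.4 F [ 1.  -0.8 -0.2] T [ 0.01  0.01 -0.04] 32.3
time: 25.05
ee_pos: [0.5705, 0.0787, 0.0982]
tcp_rot: [-90.0, -0.1, 38.4]
wrist_force: [0.4, 5.6, 4.8]
opening: 0.0278
25.1 [570.5  78.7  98.2] [-90.   -0.1  38.4] q6 59.4 F [0.8 4.8 3.9] T [ 1.07 -0.19  0.17] 27.8
25.15 [570.5  78.7  98.1] [-90.   -0.1  38.4] q6 59.4 F [0.5 4.9 4. ] T [ 1.02 -0.15  0.13] 27.9
25.2 [570.5  78.7  98.2] [-90.   -0.1  38.4] q6 59.4 F [0.2 4.9 4. ] T [ 0.98 -0.15  0.15] 27.5
```

```bash
python3 -m jog '[{"rotation":[0,0,0],"travel":[0.2,0.8,0],"jaw":-1},{"rotation":[0,0,0],"travel":[0,0,0],"jaw":-1},{"rotation":[0,0,0],"travel":[0,0,0],"jaw":-1}]';python3 st.py; python3 -m jog '[{"rotation":[0,0,-1.5],"travel":[0,0,0],"jaw":-1},{"rotation":[0,0,0],"travel":[0,0,0],"jaw":-1},{"rotation":[0,0,0],"travel":[0,0,0],"jaw":-1}]'; python3 st.py
```

```text
time: 25.58
ee_pos: [0.5707, 0.0788, 0.0982]
tcp_rot: [-90.0, -0.0, 38.4]
wrist_force: [1.8, 1.6, 4.8]
opening: 0.0279
25.62 [570.7  78.8  98.1] [-90.   -0.   38.4] q6 59.5 F [1.2 1.4 5.4] T [ 0.21 -0.07  0.12] 27.5
25.68 [570.7  78.8  98.1] [-90.   -0.   38.4] q6 59.5 F [-0.3  1.   5.2] T [ 0.24 -0.12  0.08] 27.6
25.73 [570.7  78.8  98.1] [-90.   -0.   38.4] q6 59.5 F [0.2 1.2 4.6] T [ 0.26 -0.11  0.07] 27.5
time: 26.1
ee_pos: [0.571, 0.0789, 0.0981]
tcp_rot: [-90.1, -0.0, 36.9]
wrist_force: [5.1, -0.2, 4.6]
opening: 0.0276
26.15 [571.   78.9  98.1] [-90.1  -0.   36.9] q6 61.0 F [4.1 0.6 5. ] T [ 0.01 -0.88  0.45] 27.6
26.2 [571.   78.8  98.1] [-90.1  -0.   36.9] q6 61.0 F [5.  0.  4.6] T [ 0.06 -0.94  0.51] 27.4
26.25 [571.   78.9  98.2] [-90.1  -0.   36.9] q6 61.0 F [ 5.  -0.1  5.1] T [ 0.05 -0.93  0.5 ] 27.3
```

```bash
python3 -m jog '[{"rotation":[0,0,1.5],"travel":[0,0,0],"jaw":-1},{"rotation":[0,0,6],"travel":[0,0,0.05],"jaw":-1},{"rotation":[0,0,6],"travel":[0,0,0.05],"jaw":-1},{"rotation":[0,0,6],"travel":[0,0,0.05],"jaw":-1},{"rotation":[0,0,6],"travel":[0,0,0.05],"jaw":-1},{"rotation":[0,0,0],"travel":[0,0,0],"jaw":-1}]';python3 st.py
```

```text
time: 27.0
ee_pos: [0.5701, 0.0786, 0.0983]
tcp_rot: [-90.0, 0.1, 62.5]
wrist_force: [0.6, -0.6, 7.9]
opening: 0.0277
27.05 [570.2  78.6  98.3] [-90.    0.1  62.4] q6 35.5 F [ 0.1 -0.3  7.2] T [-0.17 -0.07  0.05] 27.7
27.1 [570.2  78.6  98.3] [-90.    0.   62.4] q6 35.5 F [ 0.7 -0.6  7.5] T [-0.17 -0.06  0.06] 27.7
27.15 [570.2  78.6  98.3] [-90.    0.   62.4] q6 35.5 F [ 0.5 -1.5  7.1] T [-0.16 -0.05  0.01] 27.8
```

```bash
python3 -m jog '[{"rotation":[0,0,6],"travel":[0,0,0.15],"jaw":-1},{"rotation":[0,0,6],"travel":[0,0,0.15],"jaw":-1},{"rotation":[0,0,6],"travel":[0,0,0.15],"jaw":-1},{"rotation":[0,0,6],"travel":[0,0,0.15],"jaw":-1},{"rotation":[0,0,6],"travel":[0,0,0.15],"jaw":-1},{"rotation":[0,0,6],"travel":[0,0,0.15],"jaw":-1},{"rotation":[0,0,0],"travel":[0,0,0],"jaw":-1}]';python3 st.py
```

```text
time: 28.02
ee_pos: [0.5701, 0.0783, 0.0987]
tcp_rot: [-89.9, 0.1, 98.3]
wrist_force: [-0.2, -4.1, 4.3]
opening: 0.0278
28.07 [570.2  78.3  98.7] [-89.9   0.1  98.2] q6 -0.4 F [ 0.2 -5.7  3.4] T [-1.02 -0.24  0.06] 27.7
28.12 [570.2  78.3  98.7] [-90.    0.1  98.2] q6 -0.4 F [-0.  -5.6  4.4] T [-1.11 -0.18  0.03] 27.6
28.18 [570.2  78.3  98.6] [-90.    0.1  98.2] q6 -0.4 F [ 1.4 -5.3  3.1] T [-1.11 -0.14 -0.01] 27.6
```

```bash
python3 -m jog '[{"rotation":[0,0,6],"travel":[0,-0.4,0.1],"jaw":-1},{"rotation":[0,0,6],"travel":[0,-0.4,0.1],"jaw":-1},{"rotation":[0,0,6],"travel":[0,-0.3,0.05],"jaw":-1},{"rotation":[0,0,6],"travel":[0,-0.2,0.05],"jaw":-1},{"rotation":[0,0,6],"travel":[0,0,0.05],"jaw":-1},{"rotation":[0,0,0.2],"travel":[0,0,0],"jaw":-1},{"rotation":[0,0,0],"travel":[0,0,0],"jaw":-1}]';python3 st.py
python3 - <<'E'
from h import *
s=bot.camera("side");t=bot.camera("top")
crop(s,250,150,120,100,6,"s6.png");crop(t,225,140,120,120,5,"t6.png")
E
```

```text
time: 29.05
ee_pos: [0.5703, 0.0779, 0.099]
tcp_rot: [-90.0, -0.0, 128.4]
wrist_force: [-0.0, -0.7, 1.7]
opening: 0.0274
29.1 [570.3  77.9  99. ] [-90.   -0.  128.5] q6 -30.7 F [0.9 0.3 0.7] T [-0.06 -0.07  0.01] 27.8
29.15 [570.3  77.9  98.9] [-90.   -0.  128.5] q6 -30.7 F [-0.5  0.3  0.8] T [ 0.01 -0.08  0.04] 27.3
29.2 [570.3  77.9  99. ] [-90.   -0.  128.5] q6 -30.7 F [-0.4  0.4  0.3] T [ 0.03 -0.06 -0.08] 27.6
```

View pics/s6.png

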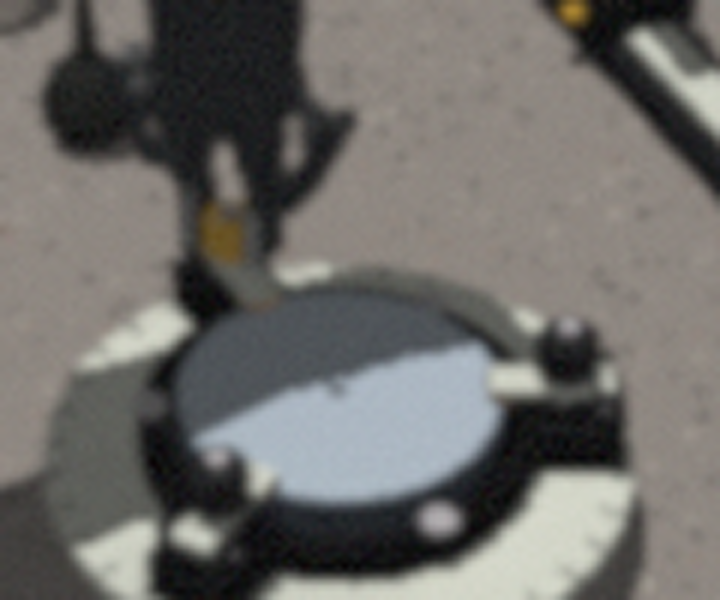

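View pics/t6.png

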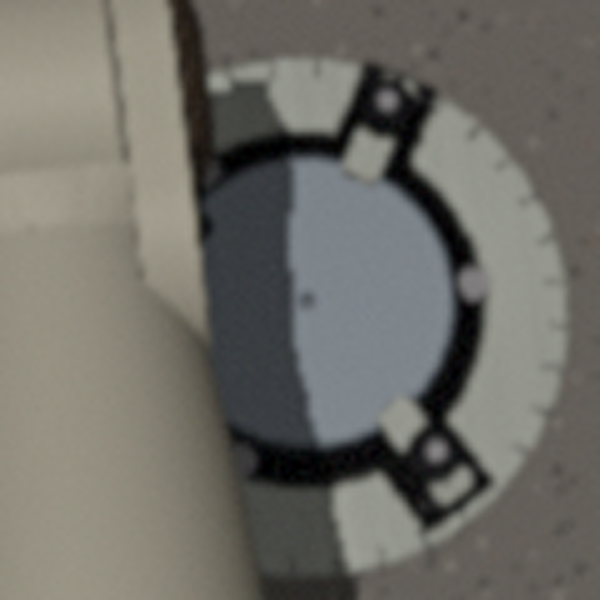

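```bash
python3 -c "
from workcell import bot
bot.job_done()"; python3 st.py
```

```text
the job is handed in; nothing more can be done
the job is handed in; nothing more can be done
```

The clip is pressed home, and the brass nut was screwed down to its stop and backed off a quarter turn. The gripper still holds it, and I handed the job in at about 29 s.

- **Clip:** I pressed it about 2.5 mm inwards of the pressing point with the shut fingers. It yielded at 2–3 N, then met a hard stop at about 94.5–95 mm above the shelf, where I pushed to about 16 N. I did not check the clip's tilt again after that.
- **Nut down:** I turned it about 230° clockwise. After 60° I opened and regripped, because my first grip was off centre and pushed the nut sideways with 8 N. It bottomed at a tool yaw of about 38.4°. I regripped there and probed 1.5° further; the torque rose at once to about 0.5 N m, confirming the stop.
- **Back-off:** I then turned it 90° counter-clockwise to a yaw of 128.4°. A slip of a degree or two in the grip cannot be ruled out, and the white mark is too small in the pictures to check it.
- **Last checks:** Wrist force was under 2 N and torque near zero. The jaw opening read 27.5 mm, less than the nut's 29 mm, as it did all through the grip. In the last pictures the nut is between the fingers and the turntable looks unmoved. No commanded move brought the fingers below the clip's top face, 9 mm above the mirror, or near the loose items. I did not check the loose items individually.

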